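# Load and index the punch rack

### The job

Load the sliding punch rack beside the anvil: first stand the tall slender punch in the pocket on the anvil's side, then stand the squat thick-headed punch in the other pocket. Then pull up the rack's spring plunger, slide the carriage one hole towards the anvil and let the pin go fully down into that next hole; finish with the gripper still closed on the plunger knob, holding the pin engaged. Leave the whetstone, the tin and the wooden wedge in front of the rack where they lie.

Things in the scene. Friction and masses are not known exactly. Their poses are not given: they have to be found in the camera images.
- rack: Fixed punch rack: dark steel foot plate 130 (x) x 360 (y) x 10 mm on the bench. Origin at the centre of its underside; y is the slide direction, x points away from the robot. On its robot side (x -53 to -17 mm) an aluminium bar 300 mm long, top at z 40 mm, has five 11 mm holes at y -90, -45, 0, 45, 90 mm (pitch 45). The carriage runs on a guide behind the bar.
- carriage (a joint): Slide of the carriage along the rack's y in m: starts at 0, the middle hole, pin in; the next holes are +-0.045; stops +-0.095. Dark steel plate 160 (y) x 70 (x) mm, top at z 44 mm, carrying two cups; a 34 mm wide ear towards the robot holds the plunger over the holes. Friction 1.5 N; it cannot lift or turn. Locked while the pin is in a hole (play 1.5 mm either way).
- plunger (a joint): Lift of the spring plunger in m: 0 = pin fully down, 0.018 = top stop. The 8 mm round-nosed pin reaches 10 mm into the hole, so it is clear above 0.010; a spring pushes it down with about 4 N at 0 and 6.5 N at the top. Let down between holes it rests on the bar at about 0.010.
- plunger_knob (a point): Grip point of the plunger's black upright cylindrical knob (26 mm diameter, 34 mm high), on its axis 16 mm below its top. Pin down, it is 92 mm above the bench, at rack x -35 mm, at the carriage's middle. A 22 mm round boss stands under the knob, its top 66 mm above the bench. Moves with plunger and carriage.
- pocket_left (a point): Centre of the inner floor of the carriage's cup on the rack's +y side (55 mm from the middle of the carriage, rack x = 25 mm). Round steel cup, inner diameter 28, outer 36 mm, 25 mm deep; floor 48 mm and rim 73 mm above the bench. Moves with the carriage.
- pocket_right (a point): The same for the like cup on the rack's -y side.
- tall_punch: Tall slender steel punch standing loose on the bench in front of the rack, 110 mm high: round foot of 24 mm diameter up to 45 mm, then a 14 mm neck from 49 mm to the top. About 0.2 kg. Origin at the centre of its underside, z up along it.
- squat_punch: Squat steel punch standing loose on the bench in front of the rack, 75 mm high: round foot of 24 mm diameter up to 43 mm, then a thick head of 34 mm diameter from 45 mm to the top. About 0.35 kg. Origin at the centre of its underside, z up along it.
- anvil: Anvil: fixed dark steel block 120 x 120 mm, 110 mm high with a bright top, beyond one end of the rack (its +y or its -y end; a 65 mm high wooden block stands at the other). Origin at the centre of its underside.
- whetstone: Bystander: grey stone 90 x 45 x 22 mm lying between the punches. Origin at the centre of its underside.
- tin: Bystander: closed round tin, 48 mm diameter, 32 mm high, before the rack's +y end. Origin at the centre of its underside.
- wedge: Bystander: wooden slip 70 x 30 x 18 mm before the rack's -y end. Origin at the centre of its underside.
Not all that is in view belongs to the job. What is shaped like the squat_punch but blue is not meant.

How it is judged:
On the way, in this order (a step that is already met when the one before it is completed fails the run):
1. the tall punch stands in the pocket on the anvil's side (((y of anvil in the frame of rack above 0 m and (distance between tall_punch and pocket_left below 0.006 m and angle between tall_punch's own z axis and vertical below 0.12 rad)) or (not (y of anvil in the frame of rack above 0 m) and (distance between tall_punch and pocket_right below 0.006 m and angle between tall_punch's own z axis and vertical below 0.12 rad)))), for 0.2 s.
2. then the squat punch stands in the other pocket (((y of anvil in the frame of rack above 0 m and (distance between tall_punch and pocket_left below 0.006 m and angle between tall_punch's own z axis and vertical below 0.12 rad)) or (not (y of anvil in the frame of rack above 0 m) and (distance between tall_punch and pocket_right below 0.006 m and angle between tall_punch's own z axis and vertical below 0.12 rad))) and ((y of anvil in the frame of rack above 0 m and (distance between squat_punch and pocket_right below 0.006 m and angle between squat_punch's own z axis and vertical below 0.12 rad)) or (not (y of anvil in the frame of rack above 0 m) and (distance between squat_punch and pocket_left below 0.006 m and angle between squat_punch's own z axis and vertical below 0.12 rad)))), for 0.2 s.
3. then, with both loaded and the carriage still at its first hole, the plunger is pulled clear of the hole (all of step 2 and value of joint plunger above 0.0085 m and value of joint carriage between -0.02 and 0.02 m), for 0.05 s.
At the end, for the whole second after the job is handed in: Punches upright (0.12 rad) in their pockets (foot within 6 mm of the floor centre), tall one on the anvil's side; carriage at rest within 3 mm of the next hole towards the anvil (0.045 m), pin down to within 2 mm, fingers still holding the plunger with over 3 N (all of step 2 and ((y of anvil in the frame of rack above 0 m and value of joint carriage between 0.042 and 0.048 m) or (not (y of anvil in the frame of rack above 0 m) and value of joint carriage between -0.048 and -0.042 m)) and value of joint plunger below 0.002 m and contact force between the fingers and plunger above 3 N and velocity of joint carriage between -0.01 and 0.01 m/s); the arm keeps its last pose, push and grip.
It fails at once if the whetstone, the tin or the wedge is moved more than 30 mm (distance of any of whetstone, tin, wedge from where it was at the start of the episode above 0.03 m).
It also fails if it takes over 64 s, if anything falls off the work surface, if the arm or the gripper's body presses on something with over 40 N, if the wrist force passes 120 N, or if a joint passes its speed limit or range.

### The arm

A 6-joint arm with a two-finger parallel gripper is mounted at the origin on the work surface. World frame = base frame: x ahead of the robot, y to its left, z up, the work surface at z = 0. Lengths are in m, angles in rad, forces in N, time in s.
With the tool pointing down it reaches from about 0.375 to 0.975 m from the base axis. Payload 3.8 kg.
Tool frame: the origin (TCP) lies at the very end of the fingers, on their centre line; the grasp point (between the pads) lies 19 mm behind it; z points along the fingers, y is the direction in which the jaws open and shut (so a half turn about z gives the same grasp; the last joint's range is limited). The gripper opens to 85 mm and grips with 20 to 120 N. Pads are 22 mm wide; open, the fingers measure 114 mm over their backs; the gripper's body (76 mm by 85 mm) begins 54 mm behind the grasp point. The pads swing forward as they close: fully open they stand 13 mm farther back than shut.
Start: joints at [-1.264, 0.264, 1.604, -0, 1.274, -0.037], TCP at [0.228, -0.635, 0.231] pointing down, gripper open.
Joint ranges: [-2.63, 2.63], [-0.94, 2.18], [0.31, 2.57], [-1.31, 4.45], [0, 2.66], [-2.55, 2.55]. Speed limits (rad/s): [2.57, 2.57, 3.14, 3.14, 3.14, 3.14].

### API

Orientations are given as a rotation vector (axis times angle).
In Python, from workcell import status, read_camera, camera_info, order gives the robot as it stands.
- The arm moves only by the tool move_arm, never from a script. Its argument "deltas" is a list of rows, each a list of 3 entries, a list of its own where there are three numbers: the turn, a rotation vector about the world's x, y, z as a fraction of full scale, then the shift along the world's x, y, z as a fraction of full scale, then the closure, from -1 (fully open) to 1 (shut), so that 0 is half open. A call has 1 to 20 rows; each row is the pose to reach, as a shift and turn from the pose commanded when the call began; what a row does not reach only later rows make up. Full scale, the value 1, is 0.1 m for a shift and pi/2 rad for a turn. A row lasts 1/8 s, in which the tool goes at most 62.5 mm and 10.7 degrees, less where a joint would pass 70% of its speed; a pose out of reach is approached as far as the arm can. A call with a number of a shift or a turn outside -1 to 1 is refused whole. A call with a gripper value outside its range is refused whole. The fingers move at their own pace and stop on an object; "grip_force" is the grip in N (left out, the last holds). Time passes only in rows, so rows that repeat a pose let the fingers close. It gives the time, the measured TCP pose, the force and the opening at its end, in the units of the state.
- status.read_state(): the state, without advancing time (a new reading comes with each control period).
- read_camera(name): name is "side" or "top" or "wrist"; returns (picture, depth): 384x512x3 uint8, red, green, blue; 384x512 float32, m along the optical axis (not along the pixel's ray), 0 where there is no reading.
- camera_info(name): a dict with "K" (3x3 intrinsics, pixels), "R" (3x3) and "t" (3): a world point X has camera coordinates R X + t. Camera axes: x right, y down, z forward; pixel columns grow to the right and rows downward; lengths in m; the calibration is good to about 2 mm. The wrist camera is an equidistant fisheye: a pixel r from the principal point sees the ray r / f radians off the axis. A picture is of the moment at which its call begins: read the wrist's pose just before it. camera_info takes no time and is no camera call; for the wrist camera it gives the pose at the moment of the call.
- order.finish_job(): hands the job in, once; it reports no verdict.
The state is a dict: "time": time; "q": joint angles; "joint_vel": joint speeds; "joint_torque": joint torques, N m; "tool_pos": TCP position; "tcp_rot": TCP orientation; "wrist_force": force on the tool from outside, world axes, zero at the start; "torque": the same for the moment, N m; "width": opening from 0.0 (shut) to 1.0 (fully open).
Only numpy, scipy, OpenCV 4.12 (cv2) and the standard library are available. Lean on these libraries where they do the work, as an engineer would, in place of code of your own. Each camera call takes 0.05 s, during which the arm holds its last target. There are 200 camera calls.

## Working session

There is one attempt and no reset: what is moved stays moved. The work goes in short steps, Python scripts to look and compute and a tool call to move; the robot and the scene stay as the last step left them, time stands still between calls to the robot, and variables do not carry over. Pictures are saved under pics/ and viewed, about 8 in all and at most 12, crops included, and the job is handed in when it is done.

Besides the shell and the picture viewer there is one more tool, called after "Call:" as a command line: name --argument value ..., lists and objects as JSON in quotes. move_arm: Moves the arm, as the interface text tells. Its arguments: {"type":"object","properties":{"deltas":{"type":"array","items":{"type":"array"}},"grip_force":{"type":"number"}},"required":["deltas"]}

```bash
mkdir -p pics; ls; cat > h.py <<'E'
import numpy as np, cv2
from workcell import status, read_camera, camera_info, order
def grab(name,fn=None):
    inf=camera_info(name); im,d=read_camera(name)
    np.savez(f'/tmp/{name}.npz',im=im,d=d,**{k:np.array(inf[k]) for k in 'KRt'})
    if fn: cv2.imwrite(fn,im[:,:,::-1])
    return im,d,inf
def load(name): return np.load(f'/tmp/{name}.npz')
def cloud(z):
    K,R,t,d=z['K'],z['R'],z['t'],z['d']
    v,u=np.mgrid[:d.shape[0],:d.shape[1]]
    c=np.stack([(u-K[0,2])/K[0,0]*d,(v-K[1,2])/K[1,1]*d,d],-1)
    P=(c-t)@R   # R^T (c-t)
    P[d==0]=np.nan
    return P
E
python3 - <<'E'
from h import *
print(status.read_state())
a,_,i=grab('top'); b,_,j=grab('side')
cv2.imwrite('pics/top.png',cv2.resize(a[:,:,::-1],(800,600))); cv2.imwrite('pics/side.png',cv2.resize(b[:,:,::-1],(800,600)))
print(i,j)
for n in('top','side'):
    P=cloud(load(n)); print(n,np.nanmin(P,(0,1)),np.nanmax(P,(0,1)))
E
```

```text
pics
{'time': 0.0, 'q': array([-1.26390931e+00,  2.64740161e-01,  1.60540430e+00,  9.50864476e-06,
        1.27368585e+00, -3.68842294e-02]), 'joint_vel': array([ 0.00040074, -0.0012044 , -0.00058496, -0.0009497 ,  0.00089184,
        0.00178858]), 'joint_torque': array([-1.16191448e-03, -5.15106905e+01, -3.67314219e+01,  1.19619322e-04,
        1.28072887e-02,  1.21124683e-05]), 'tool_pos': array([ 0.22728924, -0.63479485,  0.22995441]), 'tcp_rot': array([-3.09311303e+00, -5.36955755e-01,  4.58606874e-04]), 'wrist_force': array([ 0.30615312, -0.51212157, -0.19133056]), 'torque': array([ 0.04005008, -0.01909332,  0.00386682]), 'width': 1.001482330115574}
{'K': array([[395.3355824 ,   0.        , 260.08471592],
       [  0.        , 395.3355824 , 182.36129012],
       [  0.        ,   0.        ,   1.        ]]), 'R': array([[-0.02799147, -0.99904673, -0.03349783],
       [-0.98410577,  0.03342078, -0.17441013],
       [ 0.17536339,  0.02808341, -0.98410315]]), 't': array([0.06765598, 0.5507251 , 0.92336757])} {'K': array([[482.2185152 ,   0.        , 257.95288636],
       [  0.        , 482.2185152 , 190.09533919],
       [  0.        ,   0.        ,   1.        ]]), 'R': array([[-8.16962729e-01, -5.76690456e-01, -1.31122466e-04],
       [-4.30295931e-01,  6.09725746e-01, -6.65642491e-01],
       [ 3.83949620e-01, -5.43748685e-01, -7.46270766e-01]]), 't': array([0.47453709, 0.30612424, 0.81967545])}
top [ 0.06627971 -0.88229188 -0.76728902] [1.64969136 0.9746556  0.36458349]
side [ 0.03598862 -2.12069855 -0.7677046 ] [1.68666866 0.53966195 0.38825857]
```

View pics/top.png

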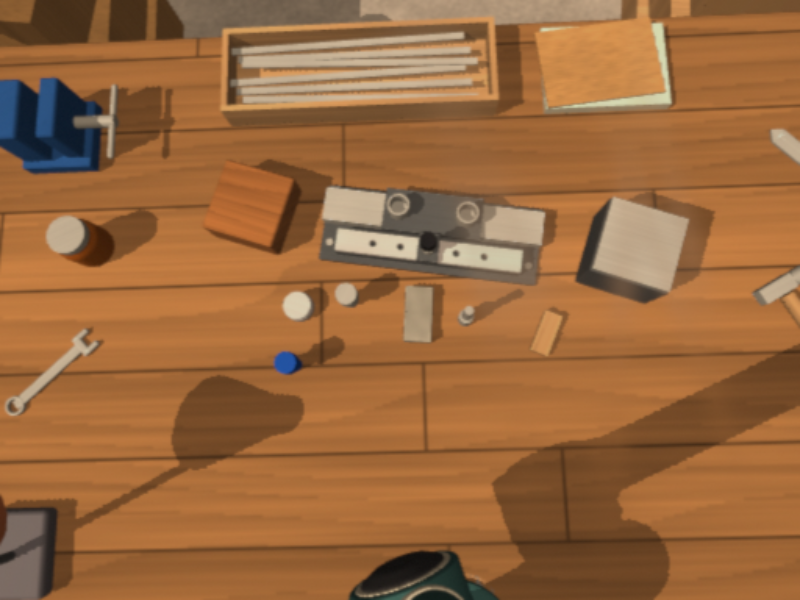

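View pics/side.png

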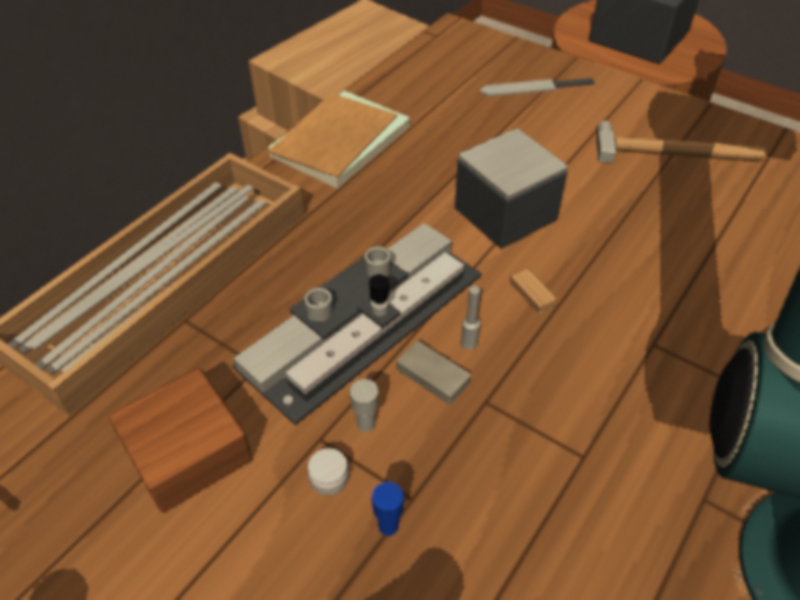

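Both views agree. In the scaled top view the candidates are:
- **Squat punch:** grey thick-headed at (346,293). Look-alikes are the blue decoy (286,362) and the flat white tin (297,305).
- **Tall punch:** slender, at (467,316).
- **Other items:** the wedge is at (548,332), the whetstone at (419,314), and the cups at (398,204) and (468,212).
- **Anvil:** at (635,250), which is the -y side. So the tall punch goes in pocket_right and the carriage moves to -0.045.

```bash
python3 - <<'E'
from h import *
def circ(p):
    A=np.c_[2*p[:,:2],np.ones(len(p))]; s=np.linalg.lstsq(A,(p[:,:2]**2).sum(1),rcond=None)[0]
    return s[:2],np.sqrt(s[2]+s[0]**2+s[1]**2)
for n in('top','side'):
    z=load(n);P=cloud(z)
    with np.errstate(invalid='ignore'): m=(P[...,2]>.012)&(P[...,0]>.3)&(P[...,0]<.95)&(abs(P[...,1])<.45)
    k,l,s,c=cv2.connectedComponentsWithStats(m.astype(np.uint8))
    print(n)
    for i in range(1,k):
        if s[i,4]<12: continue
        q=P[l==i]; h=np.percentile(q[:,2],96); t=q[q[:,2]>h-.006]
        print('px',c[i].round(),'n',s[i,4],'ztop %.3f'%h,'mid',((t[:,:2].min(0)+t[:,:2].max(0))/2).round(4),'mean',t.mean(0).round(4),'ext',np.ptp(t[:,:2],axis=0).round(3))
    # rack
    def band(a,b,x0=.5): 
        with np.errstate(invalid='ignore'): return (P[...,2]>a)&(P[...,2]<b)&(P[...,0]>x0)&(P[...,0]<.95)&(P[...,1]<.2)&(P[...,1]>-.25)
    for nm,a,b in(('knob',.103,.114),('rims',.068,.078),('bar',.036,.0415)):
        mm=band(a,b).astype(np.uint8); k,l,s,c=cv2.connectedComponentsWithStats(mm)
        for i in range(1,k):
            if s[i,4]<8: continue
            q=P[l==i]; r=cv2.minAreaRect((q[:,:2]*1000).astype(np.float32))
            print(nm,c[i].round(),s[i,4],'rect',np.round(r[0],1),np.round(r[1],1),round(r[2],1),'z',q[:,2].mean().round(4),'circ',np.round(np.r_[circ(q)],4) if len(q)>3 else '')
z=load('top'); im=z['im'][165:255,155:385,::-1]; cv2.imwrite('pics/crop.png',cv2.resize(im,None,fx=3.4,fy=3.4,interpolation=cv2.INTER_CUBIC))
E
```

```text
top
px [227.  58.] n 5181 ztop 0.061 mid [0.9009 0.1205] mean [0.8708 0.1217 0.0595] ext [0.098 0.46 ]
px [387.  51.] n 2830 ztop 0.026 mid [ 0.9011 -0.2956] mean [ 0.9051 -0.2899  0.0234] ext [0.098 0.216]
px [161. 132.] n 2538 ztop 0.068 mid [0.6938 0.2995] mean [0.6928 0.2995 0.065 ] ext [0.143 0.146]
px [277. 146.] n 5541 ztop 0.071 mid [0.6469 0.0052] mean [0.6434 0.0095 0.0848] ext [0.098 0.142]
px [405. 160.] n 3394 ztop 0.112 mid [ 0.5926 -0.2982] mean [ 0.5924 -0.2989  0.1094] ext [0.145 0.144]
px [211. 155.] n 17 ztop 0.018 mid [0.637  0.1767] mean [0.6362 0.1762 0.0149] ext [0.014 0.01 ]
px [338. 170.] n 17 ztop 0.017 mid [ 0.5843 -0.1481] mean [ 0.5841 -0.1474  0.0145] ext [0.011 0.01 ]
px [222. 189.] n 183 ztop 0.077 mid [0.5388 0.1429] mean [0.5383 0.143  0.0746] ext [0.032 0.032]
px [268. 201.] n 641 ztop 0.025 mid [0.511  0.0339] mean [0.5109 0.0336 0.022 ] ext [0.09 0.05]
px [191. 196.] n 288 ztop 0.035 mid [0.5297 0.2289] mean [0.5294 0.2278 0.032 ] ext [0.041 0.044]
px [299. 202.] n 98 ztop 0.111 mid [ 0.5014 -0.0423] mean [ 0.5016 -0.0418  0.1096] ext [0.012 0.012
[... 6242 characters left out ...]
7.1  1.3] 80.3 z 0.0384 circ [ 0.635  -0.0506  0.0118]
bar [ 90. 197.] 11 rect [885.9 186.6] [24.7  3.8] 88.5 z 0.0374 circ [0.8884 0.1874 0.0084]
bar [188. 202.] 8 rect [705.4  79.4] [ 0.7 20.4] 79.8 z 0.0391 circ [0.7087 0.0969 0.0189]
bar [220. 206.] 24 rect [643.4  49.8] [50.5  5.1] 82.9 z 0.0389 circ [0.6071 0.0554 0.0391]
bar [213. 225.] 761 rect [622.2  83.2] [160.8  39.2] 80.9 z 0.0397 circ [0.6178 0.0956 0.0425]
bar [196. 209.] 15 rect [678.   86.8] [ 8.3 28.5] 80.8 z 0.0382 circ [0.6787 0.0909 0.0116]
bar [206. 216.] 12 rect [651.4  86.7] [12.7  5.1] 28.5 z 0.0386 circ [0.6531 0.0844 0.0053]
bar [187. 222.] 15 rect [673.4 120.1] [ 9.1 12.1] 76.5 z 0.0365 circ [0.6727 0.1198 0.0049]
```

View pics/crop.png

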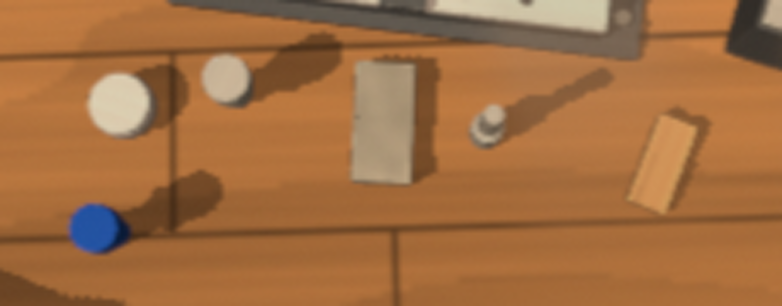

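The close crop confirms the choices: in crop pixels the grey squat punch is at (227,78), the blue decoy at (98,228), the tin at (120,104) and the tall punch at (488,124). The two cameras agree to about 1 mm:

| Item | x (m) | y (m) |
|---|---|---|
| Tall punch | 0.5018 | -0.0415 |
| Squat punch | 0.538 | 0.143 |
| Right cup | 0.661 | -0.049 |
| Left cup | 0.678 | 0.059 |
| Knob | 0.6105 | 0.0147 |

The rack yaw is about -0.16 rad. I'm starting the move with the jaws along rack y.

Call:
move_arm --deltas '[[[0, 0, -0.321], [0.45, 0.99, 0], -0.2], [[0, 0, -0.321], [0.45, 0.99, 0], -0.2], [[0, 0, -0.321], [0.45, 0.99, 0], -0.2]]' --grip_force 40

```text
time: 0.48
tool_pos: [0.2735, -0.5331, 0.2305]
tcp_rot: [-3.129, 0.255, 0.001]
wrist_force: [0.3, -0.4, 0.4]
width: 0.598
```

Call:
move_arm --deltas '[[[0, 0, 0], [0.46, 0.99, 0], -0.2], [[0, 0, 0], [0.46, 0.99, 0], -0.2]]'

```text
time: 0.72
tool_pos: [0.3187, -0.4356, 0.2305]
tcp_rot: [-3.13, 0.253, 0.001]
wrist_force: [-0.0, -0.2, -0.1]
width: 0.599
```

Call:
move_arm --deltas '[[[0, 0, 0], [0.46, 0.99, 0], -0.2], [[0, 0, 0], [0.46, 0.99, 0], -0.2]]'

```text
time: 0.98
tool_pos: [0.3648, -0.3361, 0.2308]
tcp_rot: [-3.131, 0.251, 0.001]
wrist_force: [0.7, 0.3, 1.3]
width: 0.6
```

Call:
move_arm --deltas '[[[0, 0, 0], [0.46, 0.99, 0], -0.2], [[0, 0, 0], [0.46, 0.99, 0], -0.2]]'

```text
time: 1.23
tool_pos: [0.4108, -0.2372, 0.2309]
tcp_rot: [-3.131, 0.251, 0.0]
wrist_force: [0.4, -0.2, -1.0]
width: 0.599
```

Call:
move_arm --deltas '[[[0, 0, 0], [0.46, 0.99, 0], -0.2], [[0, 0, 0], [0.46, 0.99, 0], -0.2]]'

```text
time: 1.48
tool_pos: [0.4568, -0.1382, 0.231]
tcp_rot: [-3.131, 0.25, 0.0]
wrist_force: [0.9, -0.5, 1.0]
width: 0.593
```

Call:
move_arm --deltas '[[[0, 0, 0], [0.46, 0.99, -0.5], -0.2], [[0, 0, 0], [0.46, 0.99, -0.5], -0.2], [[0, 0, 0], [0.46, 0.99, -0.5], -0.2], [[0, 0, 0], [0.46, 0.99, -0.5], -0.2]]'

```text
time: 1.98
tool_pos: [0.5022, -0.0416, 0.1811]
tcp_rot: [3.131, -0.25, -0.001]
wrist_force: [1.5, -0.9, -0.4]
width: 0.602
```

Call:
move_arm --deltas '[[[0, 0, 0], [0, 0, -0.55], -0.2], [[0, 0, 0], [0, 0, -0.55], -0.2], [[0, 0, 0], [0, 0, -0.55], -0.2]]'

```text
time: 2.35
tool_pos: [0.5031, -0.0427, 0.1278]
tcp_rot: [3.131, -0.254, 0.002]
wrist_force: [0.1, -1.0, 0.8]
width: 0.6
```

Call:
move_arm --deltas '[[[0, 0, 0], [0, 0, -0.58], -0.2], [[0, 0, 0], [0, 0, -0.58], -0.2], [[0, 0, 0], [0, 0, -0.58], -0.2], [[0, 0, 0], [0, 0, -0.58], 0.4], [[0, 0, 0], [0, 0, -0.58], 1], [[0, 0, 0], [0, 0, -0.58], 1], [[0, 0, 0], [0, 0, -0.58], 1], [[0, 0, 0], [0, 0, -0.58], 1], [[0, 0, 0], [0, 0, -0.58], 1], [[0, 0, 0], [0, 0, -0.58], 1]]'

```text
time: 3.6
tool_pos: [0.5041, -0.042, 0.0701]
tcp_rot: [3.131, -0.251, 0.005]
wrist_force: [-0.7, -1.4, 6.9]
width: 0.146
```

```bash
python3 - <<'E'
from h import *
s=status.read_state(); print(s['time'],s['tool_pos'],s['width'],s['wrist_force'])
a,_,i=grab('wrist'); b,_,_=grab('side'); P=cloud(load('side'))
im=np.hstack([cv2.resize(a,(400,300)),cv2.resize(b[110:260,200:400],(400,300))]); cv2.imwrite('pics/g1.png',im[:,:,::-1])
E
```

```text
3.6 [ 0.50407486 -0.04198632  0.07014869] 0.14572376297171036 [-0.68349729 -1.35184091  6.87984906]
```

View pics/g1.png

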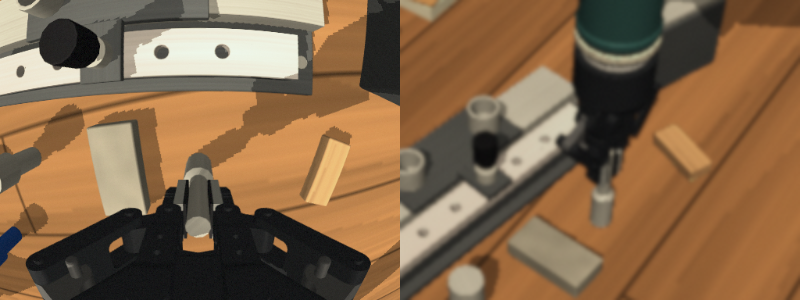

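The wrist view shows the tall punch between the pads at (198,190), and the side crop shows it upright at (602,190). The opening is about 12 mm, which fits the 14 mm neck. Next I lift it and carry it over the right cup.

Call:
move_arm --deltas '[[[0, 0, 0], [0, 0, 0.5], 1], [[0, 0, 0], [0, 0, 1], 1], [[0, 0, 0], [0, 0, 1], 1]]' --grip_force 60

```text
time: 4.08
tool_pos: [0.5061, -0.0418, 0.1733]
tcp_rot: [3.131, -0.252, 0.015]
wrist_force: [0.5, 0.0, -2.0]
width: 0.145
```

Call:
move_arm --deltas '[[[0, 0, 0], [0.4, -0.03, 0], 1], [[0, 0, 0], [0.8, -0.03, 0], 1], [[0, 0, 0], [0.8, -0.03, 0], 1]]'

```text
time: 4.45
tool_pos: [0.5836, -0.0443, 0.1662]
tcp_rot: [-3.131, 0.251, 0.003]
wrist_force: [-1.2, -0.2, -2.3]
width: 0.14
```

Call:
move_arm --deltas '[[[0, 0, 0], [0.4, -0.04, 0], 1], [[0, 0, 0], [0.77, -0.04, 0], 1], [[0, 0, 0], [0.77, -0.04, 0], 1], [[0, 0, 0], [0.77, -0.04, 0], 1], [[0, 0, 0], [0.77, -0.04, 0], 1]]'

```text
time: 5.08
tool_pos: [0.6578, -0.0484, 0.1675]
tcp_rot: [-3.131, 0.252, 0.003]
wrist_force: [-0.6, 0.2, -1.9]
width: 0.14
```

```bash
cat >> h.py <<'E'
def meas(tag,c,z0,z1,rad=.03,r=.012):
    """foot axis per camera from side surface: fit circle centre with known radius"""
    from scipy.optimize import least_squares
    for n in('side','top'):
        P=cloud(load(n)); q=P.reshape(-1,3)
        with np.errstate(invalid='ignore'): q=q[(q[:,2]>z0)&(q[:,2]<z1)&(np.hypot(q[:,0]-c[0],q[:,1]-c[1])<rad)]
        if len(q)<10: print(tag,n,'few',len(q)); continue
        f=least_squares(lambda p:np.hypot(q[:,0]-p[0],q[:,1]-p[1])-r,c,loss='soft_l1',f_scale=.002)
        print(tag,n,len(q),f.x.round(4),'zmin',q[:,2].min().round(4),'res',np.abs(f.fun).mean().round(4))
E
python3 - <<'E'
from h import *
s=status.read_state(); print(s['time'],s['tool_pos'],s['width'],s['wrist_force'])
i=camera_info('wrist'); print('cam pos',-i['R'].T@i['t'])
b,_,_=grab('side');t,_,_=grab('top')
c=s['tool_pos'][:2]
meas('foot lo',c,.092,.112);meas('foot hi',c,.118,.138);meas('foot',c,.09,.143)
im=np.hstack([cv2.resize(b[90:240,150:350],(400,300)),cv2.resize(t[60:210,200:400],(400,300))]); cv2.imwrite('pics/g2.png',im[:,:,::-1])
E
```

```text
5.075 [ 0.6577743  -0.04835692  0.16749353] 0.14007290676529993 [-0.61856536  0.22217533 -1.87858829]
cam pos [ 0.72243531 -0.05826963  0.31090366]
foot lo side 51 [ 0.6559 -0.0484] zmin 0.0979 res 0.0008
foot lo top few 0
foot hi side 73 [ 0.656  -0.0483] zmin 0.1185 res 0.0009
foot hi top few 0
foot side 173 [ 0.6561 -0.0485] zmin 0.0979 res 0.0009
foot top few 0
```

View pics/g2.png

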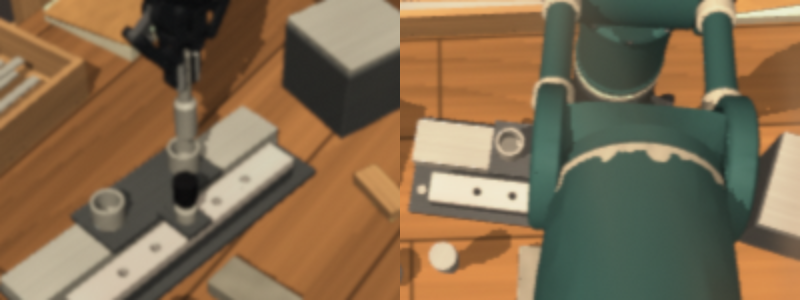

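The punch hangs upright at side crop (185,115), about 5 mm short of the cup in x (0.656 against 0.661). I correct that and lower it in stages, watching the force.

Call:
move_arm --deltas '[[[0, 0, 0], [0.05, -0.005, 0], 1], [[0, 0, 0], [0.05, -0.005, -0.15], 1], [[0, 0, 0], [0.05, -0.005, -0.15], 1], [[0, 0, 0], [0.05, -0.005, -0.24], 1], [[0, 0, 0], [0.05, -0.005, -0.32], 1], [[0, 0, 0], [0.05, -0.005, -0.32], 1], [[0, 0, 0], [0.05, -0.005, -0.32], 1]]'

```text
time: 6.05
tool_pos: [0.6646, -0.049, 0.1363]
tcp_rot: [-3.131, 0.252, -0.0]
wrist_force: [0.3, -0.3, -2.5]
width: 0.141
```

```bash
python3 - <<'E'
from h import *
s=status.read_state(); print(s['time'],s['tool_pos'],s['width'],s['wrist_force'])
b,_,_=grab('side')
c=s['tool_pos'][:2]
meas('foot',c,.078,.11); meas('rim',c,.066,.0725,.03,.018)
E
```

```text
6.05 [ 0.66460133 -0.04900713  0.13631586] 0.14104970106585685 [ 0.32015834 -0.31765362 -2.52413393]
foot side 117 [ 0.6629 -0.0491] zmin 0.0785 res 0.0008
foot top few 0
rim side 56 [ 0.6628 -0.0507] zmin 0.0661 res 0.0016
rim top few 0
```

Call:
move_arm --deltas '[[[0, 0, 0], [-0.015, 0, -0.06], 1], [[0, 0, 0], [-0.015, 0, -0.12], 1], [[0, 0, 0], [-0.015, 0, -0.16], 1], [[0, 0, 0], [-0.015, 0, -0.18], 1], [[0, 0, 0], [-0.015, 0, -0.18], 1]]'

```text
time: 6.72
tool_pos: [0.6631, -0.049, 0.1183]
tcp_rot: [3.131, -0.252, 0.0]
wrist_force: [-0.0, 0.6, -2.8]
width: 0.137
```

Call:
move_arm --deltas '[[[0, 0, 0], [0, 0, -0.01], 1], [[0, 0, 0], [0, 0, -0.01], 1], [[0, 0, 0], [0, 0, -0.01], 0], [[0, 0, 0], [0, 0, -0.01], -0.2], [[0, 0, 0], [0, 0, -0.01], -0.2], [[0, 0, 0], [0, 0, -0.01], -0.2], [[0, 0, 0], [0, 0, 0.2], -0.2], [[0, 0, 0], [0, 0, 0.6], -0.2], [[0, 0, 0], [0, 0, 0.8], -0.2], [[0, 0, 0], [0, 0, 0.8], -0.2]]'

```text
time: 7.98
tool_pos: [0.6649, -0.0492, 0.2018]
tcp_rot: [3.131, -0.252, 0.009]
wrist_force: [-0.0, 0.9, -0.9]
width: 0.6
```

Call:
move_arm --deltas '[[[0, 0, 0], [-0.4, 0.6, 0], -0.2], [[0, 0, 0], [-0.65, 0.95, 0], -0.2], [[0, 0, 0], [-0.65, 0.95, 0], -0.2]]'

```text
time: 8.35
tool_pos: [0.5948, 0.0485, 0.1963]
tcp_rot: [-3.132, 0.246, 0.007]
wrist_force: [0.2, -0.4, 0.3]
width: 0.598
```

Call:
move_arm --deltas '[[[0, 0, 0], [-0.4, 0.6, 0], -0.2], [[0, 0, 0], [-0.6, 0.97, 0], -0.2], [[0, 0, 0], [-0.6, 0.97, 0], -0.2], [[0, 0, 0], [-0.6, 0.97, 0], -0.2]]'

```text
time: 8.85
tool_pos: [0.5384, 0.1423, 0.1977]
tcp_rot: [3.131, -0.251, -0.0]
wrist_force: [0.9, -0.3, -0.4]
width: 0.598
```

```bash
python3 - <<'E'
from h import *
s=status.read_state(); print(s['time'],s['tool_pos'],s['width'],s['wrist_force'])
b,_,_=grab('side'); t,_,_=grab('top')
c=(.661,-.049)
meas('tall foot',c,.078,.092); meas('neck',c,.11,.15,.03,.007)
for n in('side','top'):
    P=cloud(load(n)).reshape(-1,3); q=P[np.hypot(P[:,0]-c[0],P[:,1]-c[1])<.03]; print(n,'top z',np.nanmax(q[:,2]))
meas('squat',(.538,.143),.05,.073,.03,.017)
E
```

```text
8.85 [0.53835949 0.1423147  0.19768712] 0.5979380480008609 [ 0.90326957 -0.3180044  -0.38455138]
tall foot side few 0
tall foot top 20 [ 0.6613 -0.049 ] zmin 0.0785 res 0.0004
neck side few 0
neck top 31 [ 0.6612 -0.0484] zmin 0.1101 res 0.0003
side top z 0.04664505475370068
top top z 0.16100267699888451
squat side 126 [0.5391 0.1421] zmin 0.0501 res 0.0006
squat top few 0
```

The tall punch stands centred in the right cup: its axis is at (0.661, -0.049) and its top at 0.16. Next is the squat punch.

Call:
move_arm --deltas '[[[0, 0, 0], [0, 0, -0.4], -0.4], [[0, 0, 0], [0, 0, -0.8], -0.4], [[0, 0, 0], [0, 0, -0.8], -0.4]]'

```text
time: 9.32
tool_pos: [0.5353, 0.141, 0.1144]
tcp_rot: [3.129, -0.255, -0.012]
wrist_force: [-0.4, -0.2, 0.7]
width: 0.701
```

Call:
move_arm --deltas '[[[0, 0, 0], [0, 0, -0.4], -0.4], [[0, 0, 0], [0, 0, -0.74], -0.4], [[0, 0, 0], [0, 0, -0.74], -0.4], [[0, 0, 0], [0, 0, -0.74], 0], [[0, 0, 0], [0, 0, -0.74], 1], [[0, 0, 0], [0, 0, -0.74], 1], [[0, 0, 0], [0, 0, -0.74], 1], [[0, 0, 0], [0, 0, -0.74], 1], [[0, 0, 0], [0, 0, -0.74], 1]]'

```text
time: 10.45
tool_pos: [0.5403, 0.1432, 0.0471]
tcp_rot: [-3.131, 0.251, -0.007]
wrist_force: [-0.4, -1.6, 6.1]
width: 0.374
```

Call:
move_arm --deltas '[[[0, 0, 0], [0, 0, 0.4], 1], [[0, 0, 0], [0, 0, 0.9], 1], [[0, 0, 0], [0, 0, 0.9], 1], [[0, 0, 0], [0, 0, 0.9], 1]]'

```text
time: 10.95
tool_pos: [0.5372, 0.1429, 0.1337]
tcp_rot: [3.131, -0.252, -0.001]
wrist_force: [0.3, -0.1, -4.3]
width: 0.379
```

Call:
move_arm --deltas '[[[0, 0, 0], [0.35, -0.2, 0.05], 1], [[0, 0, 0], [0.7, -0.42, 0.05], 1], [[0, 0, 0], [0.7, -0.42, 0.05], 1]]'

```text
time: 11.32
tool_pos: [0.6085, 0.0993, 0.1366]
tcp_rot: [3.13, -0.255, -0.004]
wrist_force: [-0.5, -0.2, -3.4]
width: 0.374
```

Call:
move_arm --deltas '[[[0, 0, 0], [0.35, -0.2, 0], 1], [[0, 0, 0], [0.69, -0.41, 0], 1], [[0, 0, 0], [0.69, -0.41, 0], 1], [[0, 0, 0], [0.69, -0.41, 0], 1], [[0, 0, 0], [0.69, -0.41, 0], 1]]'

```text
time: 11.95
tool_pos: [0.6751, 0.0608, 0.138]
tcp_rot: [3.132, -0.25, -0.005]
wrist_force: [-0.0, 0.0, -4.3]
width: 0.378
```

```bash
python3 - <<'E'
from h import *
s=status.read_state(); print(s['time'],s['tool_pos'],s['width'],s['wrist_force'])
b,_,_=grab('side'); c=s['tool_pos'][:2]
meas('foot',c,.092,.128); meas('foot lo',c,.09,.11); meas('foot hi',c,.112,.13)
E
```

```text
11.95 [0.675148   0.06078426 0.13799525] 0.3776955262303494 [-1.83449007e-03  4.32589910e-02 -4.32800577e+00]
foot side 144 [0.6741 0.0605] zmin 0.092 res 0.0006
foot top few 0
foot lo side 69 [0.674  0.0603] zmin 0.092 res 0.0006
foot lo top few 0
foot hi side 70 [0.6742 0.0606] zmin 0.112 res 0.0006
foot hi top few 0
```

Call:
move_arm --deltas '[[[0, 0, 0], [0.035, -0.013, 0], 1], [[0, 0, 0], [0.035, -0.013, -0.1], 1], [[0, 0, 0], [0.035, -0.013, -0.14], 1], [[0, 0, 0], [0.035, -0.013, -0.2], 1], [[0, 0, 0], [0.035, -0.013, -0.24], 1], [[0, 0, 0], [0.035, -0.013, -0.24], 1], [[0, 0, 0], [0.035, -0.013, -0.24], 1]]'

```text
time: 12.88
tool_pos: [0.6807, 0.0587, 0.1155]
tcp_rot: [-3.131, 0.252, -0.001]
wrist_force: [0.3, 0.7, -3.7]
width: 0.378
```

```bash
python3 - <<'E'
from h import *
s=status.read_state(); print(s['time'],s['tool_pos'],s['width'],s['wrist_force'])
b,_,_=grab('side'); c=s['tool_pos'][:2]
meas('foot',c,.077,.108)
cv2.imwrite('pics/g3.png',cv2.resize(b[110:260,130:330,::-1],(800,600)))
E
```

```text
12.875 [0.68069688 0.05868158 0.11545394] 0.37766833323293664 [ 0.30353719  0.69819924 -3.7073168 ]
foot side 120 [0.6793 0.0584] zmin 0.0773 res 0.0008
foot top few 1
```

View pics/g3.png

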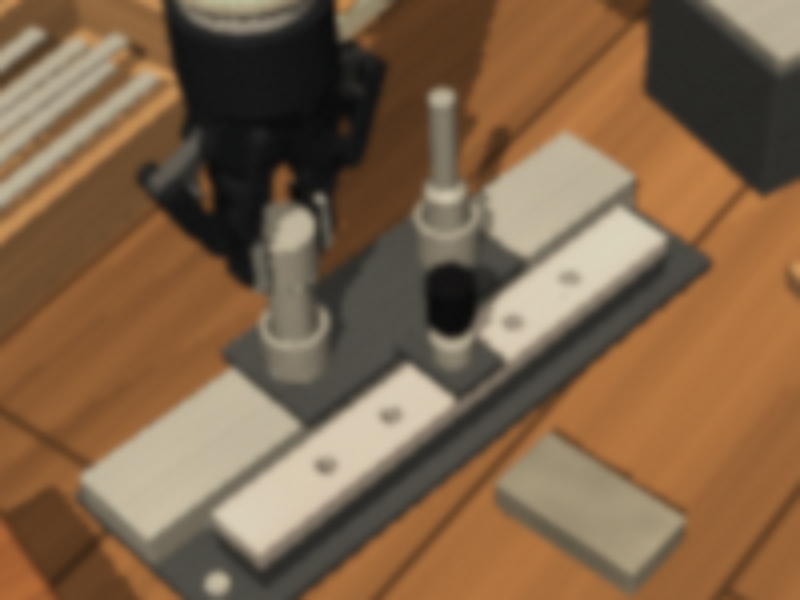

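The squat foot has entered the left cup at (295,320), about 1.3 mm long in x. The tall punch stands at (445,150). I trim x, lower the punch to the floor and release it.

Call:
move_arm --deltas '[[[0, 0, 0], [-0.012, 0.006, -0.06], 1], [[0, 0, 0], [-0.012, 0.006, -0.12], 1], [[0, 0, 0], [-0.012, 0.006, -0.16], 1], [[0, 0, 0], [-0.012, 0.006, -0.19], 1], [[0, 0, 0], [-0.012, 0.006, -0.19], 1], [[0, 0, 0], [-0.012, 0.006, -0.19], 1]]'

```text
time: 13.68
tool_pos: [0.6793, 0.0593, 0.0962]
tcp_rot: [3.131, -0.252, -0.0]
wrist_force: [1.3, -0.6, -4.5]
width: 0.378
```

Call:
move_arm --deltas '[[[0, 0, 0], [0, 0, -0.015], 1], [[0, 0, 0], [0, 0, -0.015], 1], [[0, 0, 0], [0, 0, -0.015], 0], [[0, 0, 0], [0, 0, -0.015], -0.3], [[0, 0, 0], [0, 0, -0.015], -0.3], [[0, 0, 0], [0, 0, -0.015], -0.3], [[0, 0, 0], [0, 0, 0.2], -0.3], [[0, 0, 0], [0, 0, 0.6], -0.3], [[0, 0, 0], [0, 0, 0.8], -0.3], [[0, 0, 0], [0, 0, 0.8], -0.3]]'

```text
time: 14.92
tool_pos: [0.6813, 0.0594, 0.1799]
tcp_rot: [-3.131, 0.252, -0.009]
wrist_force: [0.5, -0.6, -0.7]
width: 0.651
```

Call:
move_arm --deltas '[[[0, 0, 0], [-0.35, -0.23, 0], -0.3], [[0, 0, 0], [-0.69, -0.45, 0], -0.3], [[0, 0, 0], [-0.69, -0.45, 0], -0.3], [[0, 0, 0], [-0.69, -0.45, 0], -0.3], [[0, 0, 0], [-0.69, -0.45, 0], -0.3]]'

```text
time: 15.55
tool_pos: [0.611, 0.0148, 0.176]
tcp_rot: [-3.131, 0.251, -0.0]
wrist_force: [0.5, -0.2, 0.5]
width: 0.647
```

```bash
python3 - <<'E'
from h import *
s=status.read_state(); print(s['time'],s['tool_pos'],s['width'],s['wrist_force'])
grab('side'); grab('top'); c=(.678,.059)
meas('squat head',c,.098,.118,.03,.017);meas('foot',c,.077,.09)
meas('tall',(.661,-.049),.105,.155,.02,.007); meas('knob',(.6105,.0147),.08,.106,.02,.013)
for n in('side','top'):
    P=cloud(load(n)).reshape(-1,3); q=P[np.hypot(P[:,0]-c[0],P[:,1]-c[1])<.02]; print(n,'top z',np.nanmax(q[:,2]))
E
```

```text
15.55 [0.6109925  0.01475676 0.17597789] 0.6465404005533166 [ 0.50125052 -0.20213687  0.45951131]
squat head side 113 [0.6784 0.0589] zmin 0.0981 res 0.0008
squat head top few 0
foot side 39 [0.6781 0.059 ] zmin 0.0772 res 0.0009
foot top few 0
tall side 123 [ 0.6613 -0.0491] zmin 0.105 res 0.0008
tall top 18 [ 0.6614 -0.0485] zmin 0.1289 res 0.0002
knob side 111 [0.6115 0.0137] zmin 0.08 res 0.0008
knob top 11 [0.6091 0.0196] zmin 0.095 res 0.0032
side top z 0.12651982641517112
top top z 0.12668847226032065
```

Both punches are upright in their cups: the squat axis is at (0.678, 0.059) with its top at 0.125. Now I descend on the knob and grip it.

Call:
move_arm --deltas '[[[0, 0, 0], [0, 0, -0.3], -0.3], [[0, 0, 0], [0, 0, -0.6], -0.3], [[0, 0, 0], [0, 0, -0.85], -0.3], [[0, 0, 0], [0, 0, -1], -0.3], [[0, 0, 0], [0, 0, -1], -0.3], [[0, 0, 0], [0, 0, -1], 0.1], [[0, 0, 0], [0, 0, -1], 1], [[0, 0, 0], [0, 0, -1], 1], [[0, 0, 0], [0, 0, -1], 1], [[0, 0, 0], [0, 0, -1], 1], [[0, 0, 0], [0, 0, -1], 1]]'

```text
time: 17.02
tool_pos: [0.6115, 0.0142, 0.0781]
tcp_rot: [-3.131, 0.252, -0.004]
wrist_force: [-0.1, -0.5, 5.9]
width: 0.285
```

```bash
python3 - <<'E'
from h import *
s=status.read_state(); print(s['time'],s['tool_pos'],s['width'],s['wrist_force'])
b,_,_=grab('side')
cv2.imwrite('pics/g4.png',cv2.resize(b[110:260,130:330,::-1],(800,600)))
E
```

```text
17.025 [0.61153677 0.01420935 0.07805299] 0.28545112817008517 [-0.11743227 -0.53071941  5.85571192]
```

View pics/g4.png

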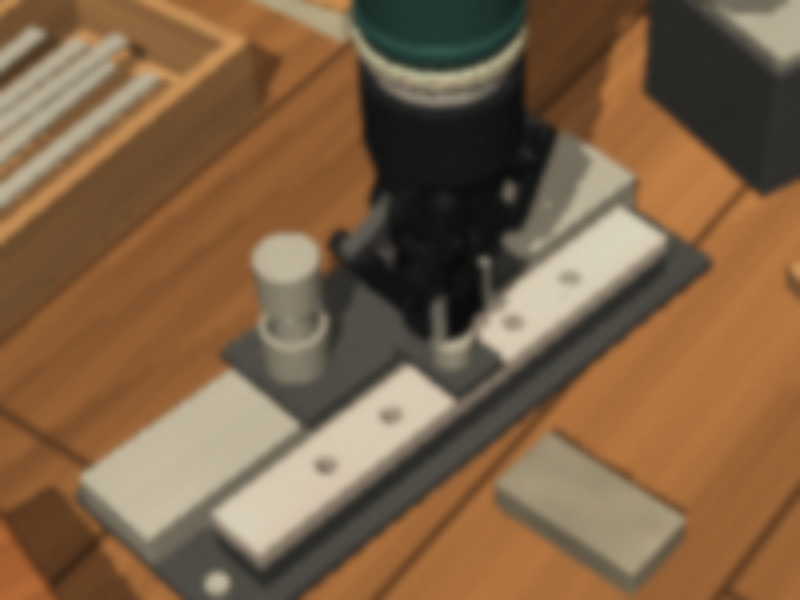

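The fingers hold the knob at (455,320), with an opening of about 24 mm. I raise the plunger 14 mm with a firmer grip.

Call:
move_arm --deltas '[[[0, 0, 0], [0, 0, 0], 1], [[0, 0, 0], [0, 0, 0.07], 1], [[0, 0, 0], [0, 0, 0.14], 1], [[0, 0, 0], [0, 0, 0.14], 1], [[0, 0, 0], [0, 0, 0.14], 1], [[0, 0, 0], [0, 0, 0.14], 1]]' --grip_force 80

```text
time: 17.82
tool_pos: [0.6114, 0.0142, 0.0899]
tcp_rot: [-3.131, 0.252, -0.004]
wrist_force: [6.6, -1.2, -5.8]
width: 0.281
```

Call:
move_arm --deltas '[[[0, 0, 0], [0, 0, 0.015], 1], [[0, 0, 0], [0, 0, 0.015], 1], [[0, 0, 0], [-0.018, -0.11, 0.015], 1], [[0, 0, 0], [-0.035, -0.22, 0.015], 1], [[0, 0, 0], [-0.053, -0.33, 0.015], 1], [[0, 0, 0], [-0.071, -0.444, 0.015], 1], [[0, 0, 0], [-0.071, -0.444, 0.015], 1], [[0, 0, 0], [-0.071, -0.444, 0.015], 1], [[0, 0, 0], [-0.071, -0.444, 0.015], 1]]'

```text
time: 18.95
tool_pos: [0.6042, -0.0308, 0.0913]
tcp_rot: [3.131, -0.252, 0.004]
wrist_force: [5.5, -2.5, -6.4]
width: 0.28
```

```bash
python3 - <<'E'
from h import *
s=status.read_state(); print(s['time'],s['tool_pos'],s['width'],s['wrist_force'])
b,_,_=grab('side')
meas('squat',(.671,.0145),.098,.12,.03,.017); meas('tall',(.654,-.0935),.112,.155,.025,.007)
E
```

```text
18.95 [ 0.60422349 -0.0307871   0.09133958] 0.2797186217564331 [ 5.5012322  -2.52262449 -6.4259104 ]
squat side 123 [0.6707 0.0138] zmin 0.0982 res 0.0008
squat top few 0
tall side few 0
tall top few 0
```

The carriage travelled about 45.6 mm and the punches moved with it. I lower the pin into the hole.

Call:
move_arm --deltas '[[[0, 0, 0], [0, 0.005, -0.04], 1], [[0, 0, 0], [0, 0.005, -0.08], 1], [[0, 0, 0], [0, 0.005, -0.12], 1], [[0, 0, 0], [0, 0.005, -0.155], 1], [[0, 0, 0], [0, 0.005, -0.155], 1], [[0, 0, 0], [0, 0.005, -0.155], 1]]'

```text
time: 19.75
tool_pos: [0.6044, -0.0301, 0.0781]
tcp_rot: [3.131, -0.252, 0.004]
wrist_force: [-0.2, -2.0, 5.0]
width: 0.277
```

```bash
python3 - <<'E'
from h import *
s=status.read_state(); print(s['time'],s['tool_pos'],s['width'],s['wrist_force'])
b,_,_=grab('side'); grab('top')
meas('squat',(.671,.0145),.098,.12,.03,.017); meas('tall',(.654,-.0935),.112,.155,.02,.007)
c=(.671,.0145)
im=cv2.resize(b[110:260,150:350,::-1],(800,600)); cv2.imwrite('pics/g5.png',im)
E
```

```text
19.75 [ 0.60442421 -0.03008852  0.07810492] 0.27692797817433673 [-0.20133249 -2.01211138  5.02208633]
squat side 125 [0.6713 0.015 ] zmin 0.0982 res 0.0006
squat top few 6
tall side few 0
tall top 10 [ 0.6543 -0.0924] zmin 0.1141 res 0.0003
```

View pics/g5.png

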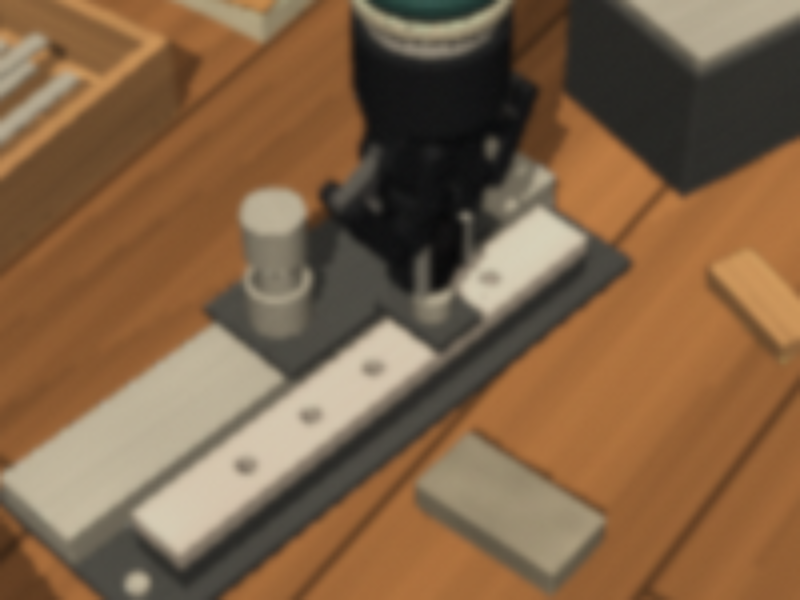

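The carriage now covers the fourth hole; three holes are free on the left and one on the right. TCP height is back at 0.0781, the same as with the pin fully down. Squat punch travel is 44.5 mm. I let it settle briefly, check again and hand in.

Call:
move_arm --deltas '[[[0, 0, 0], [0, 0, 0], 1], [[0, 0, 0], [0, 0, 0], 1], [[0, 0, 0], [0, 0, 0], 1], [[0, 0, 0], [0, 0, 0], 1]]'

```text
time: 20.35
tool_pos: [0.6044, -0.0301, 0.0781]
tcp_rot: [3.131, -0.252, 0.004]
wrist_force: [1.5, -1.9, 6.1]
width: 0.279
```

```bash
python3 - <<'E'
from h import *
s=status.read_state(); print(s['time'],s['tool_pos'],s['width'],s['wrist_force'],abs(s['joint_vel']).max())
if abs(s['tool_pos'][2]-.0781)<.0015: print(order.finish_job())
E
```

```text
20.35 [ 0.60444579 -0.03009352  0.07814122] 0.2788006762627592 [ 1.4734881  -1.88738808  6.11891227] 0.0018351941139380485
the job is handed in; nothing more can be done
None
```

I finished the sequence and handed the job in at 20.35 s of the 64 s allowed. The hand-in reports no verdict.

**What I did:** I stood the tall punch in the cup on the anvil's side (rack -y), then the grey squat punch in the other cup. Then I raised the plunger about 12–14 mm, slid the carriage one hole towards the anvil and let the pin down. The gripper is still closed on the knob, with the grip set to 80 N.

**Last checks:**
- **Carriage:** the squat punch moved about 44.5 mm with it, against the 45 mm pitch. The last picture shows three free holes on one side of the carriage and one on the other.
- **Pin:** TCP height came back to 0.0781 m, the same as when I first gripped the knob with the pin down. I had no direct reading of the plunger.
- **Punches:** both measured upright and centred in their cups to within about 1 mm before the slide. After it, each was within about 1–2 mm of its expected place.
- **Arm:** it was at rest, with about 6 N of wrist force from pressing lightly down on the knob.
- **Bystanders:** the whetstone and wedge looked untouched in the last picture. I did not re-measure them, and I did not check the tin again after the start.

**Disagreements:** After the slide the side camera could not see the tall punch, so its last position comes from only 10 top-camera points. No other checks failed.

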